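# Set up the dosing bottle on its filling stand and dial the dose

## Robot

A 6-joint arm with a two-finger parallel gripper is mounted at the origin on a cart in front of the work surface, level with it; the furniture and walls round the work are solid. World frame = base frame: x ahead of the robot, y to its left, z up, the work surface at z = 0. Lengths are in mm, angles in rad, forces in N, time in s.
With the tool pointing down it reaches from about 300 to 775 mm from the base axis. Payload 14.6 kg.
Tool frame: the origin (TCP) lies midway between the tips of the shut fingers; the grasp point (between the pads) lies behind it (manip.grip_depth is the z of the grasp point in the tool frame, in mm); z points along the fingers, y is the line along which they close (so a half turn about z gives the same grasp; the last joint's range is limited). The gripper opens to 94 mm and grips with 3 to 60 N. Pads are 16 mm wide; open, the fingers measure 119 mm over their backs; the gripper's body (75 mm by 177 mm) begins 78 mm behind the grasp point.
Start: joints at [-0.067, 0.3, 1.521, -0, 1.321, -0.067], TCP at [549.99, -0.002, 205.446] pointing down, gripper open.
Joint ranges: [-3.03, 3.03], [-0.79, 2.21], [0.23, 2.52], [-1.04, 4.18], [0, 3.07], [-2.55, 2.55]. Speed limits (rad/s): [2.22, 2.22, 2.57, 3.14, 3.14, 3.14].

## Interface

Orientations are given as [roll, pitch, yaw] about the fixed x, y, z axes, in that order (R = Rz(yaw) Ry(pitch) Rx(roll)).
In Python, from cell import manip gives the robot as it stands.
- The arm moves only by the tool shift_gripper, called after "Request:" as name(argument=value, ...), one argument or row to a line, values as JSON. Schema: {"type":"object","properties":{"deltas":{"type":"string"},"finger_gap":{"type":"number"},"force":{"type":"number"},"only":{"type":"string"},"quiet":{"type":"boolean"},"lines":{"type":"string"}},"required":["deltas"],"additionalProperties":false}. deltas is a string of 1 to 5 rows, parted by semicolons, with the numbers parted by spaces; each row has 6 numbers: dx, dy, dz in parts of the range, where 1.0 means 250 mm, then a rotation vector rx, ry, rz in fractions of the full range, 1 being 2 pi rad; each row is the pose to reach, as a shift and turn from the pose commanded when the call began, along the tool's axes at that moment; what a row does not reach only later rows make up. A row lasts 1/10 s, in which the tool goes at most 50 mm and 0.15 rad, less where a joint would pass 70% of its speed; a pose out of reach is approached as far as the arm can. finger_gap is the finger opening in mm, set as the call begins (left out keeps the last). The fingers move at their own pace and stop on an object; force is the grip in N (left out, the last holds). Time passes only in rows, so rows that do not move let the fingers close. The tool returns the time, the measured TCP pose, the force, the opening and the grip force at its end. only (a regular expression) keeps the lines of the reply that match it, lines (a string "A,B") keeps lines A to B, and quiet returns only ok. A shift or turn number past 1, either way, is cut back to 1. Input that does not fit is refused with a message, and nothing moves.
- manip.read_state(): the state, without advancing time (a new reading comes with each control period).
- manip.camera(name): name is "scene" or "side" or "wrist"; returns (picture, depth): 420x560x3 uint8, red, green, blue; 420x560 float32, mm along the optical axis (not along the pixel's ray), 0 where there is no reading.
- manip.camera_info(name): a dict with "K" (3x3 intrinsics, pixels), "rvec" (rotation vector, rad) and "tvec" (3), from world to camera coordinates, as OpenCV has them; the wrist camera has in their place "mount" (4x4, takes a point from camera to tool coordinates, whose origin is the TCP and whose axes are the flange's). Camera axes: x right, y down, z forward; pixel columns grow to the right and rows downward; lengths in mm; the calibration is good to about 2 mm. The wrist camera is an equidistant fisheye: a pixel r from the principal point sees the ray r / f radians off the axis. A picture is of the moment at which its call begins: read the wrist's pose just before it. camera_info takes no time and is no camera call.
- manip.sign_off(): hands the job in; it is judged then, once.
The state is a dict: "clock": time; "joints": joint angles; "qd": joint speeds; "effort": joint torques, N m; "eef_pos": TCP position; "eef_rot": TCP orientation; "wrist_force": force on the tool from outside, world axes, zero at the start; "moment": the same for the moment, N m; "finger_gap": finger opening in mm; "finger_force": force on a finger pad.
Only numpy, scipy, OpenCV 4.12 (cv2) and the standard library are available. Lean on these libraries where they do the work, as an engineer would, in place of code of your own. Each camera call takes 0.05 s, during which the arm holds its last target. There are 200 camera calls.

## Task

Set the amber dosing bottle squarely down in the raised seat of its filling stand, spout over the glass phial, and let go of it; then turn the numbered black sleeve on the bottle until it has clicked into 5 (the 5 directly over the spout). Leave the bottle seated with the spout over the phial, and do not knock the phial, the scent flasks, the candle, the soaps or the cream jar about.

Things in the scene. Friction and masses are not known exactly. Their poses are not given: they have to be found in the camera images.
- dosing_bottle: Square amber bottle 52 x 52 mm, flat straight sides up to 80 mm height, 119 mm tall overall with its head, 0.3 to 0.5 kg, loose, upright. Origin: centre of its underside; z up; the spout points along its -x. Grasp the flat faces across y (left and right of the spout). Loose on the table it slips round when the sleeve is turned; the stand's seat keeps it from turning.
- dose_sleeve (a joint): Sleeve angle, rad: 0 with 1 over the spout, growing counter-clockwise from above. Numerals 1 to 8 run clockwise round the bevel, a click notch every 20 degrees (0.349): n is over the spout at (n-1) x 0.349, 5 at 1.396. About 0.13 N m passes a click; between two notches it falls into the nearer. Stops just past 1 and 8. Starts at 1, 2 or 3.
- sleeve_grip (a point): On the axis of the black sleeve, 102 mm above the bottle's underside; the frame turns with the sleeve. Sleeve: 44 mm dia, straight knurled side from 95.5 to 107.5 mm above the underside, then a bevel with white numerals to 113.5 mm; fixed white cap (23 mm dia) above to 119 mm; below it the neck, 33 mm dia, 88 to 95 mm.
- spout_outlet (a point): Lower end of the steel spout: 65 mm in front (-x) of the bottle's axis, 72 mm above its underside. The spout is an 8 mm tube at 90.5 mm height (just below the sleeve) reaching 50 mm forward, then bending down.
- filling_stand: Fixed stand: walnut base 156 x 92 x 10 mm carrying an aluminium seat, with the phial's place in front (-x). Origin: on the table, below the centre of the seat; z up; -x is the front. The base spans x from -113 to +43 mm.
- stand_seat (a point): Centre of the flat floor of the seat, 40 mm above the table, axes as the stand. The bottle stands here, its axes parallel to the stand's. 56 mm wide inside (2 mm play on each side of the bottle): cheeks left, right and behind, 12 mm high, each with a flared lead-in to 19 mm; in front only a 5 mm lip.
- phial: Open clear glass phial, 34 mm dia, 86 mm tall, 29 mm mouth, 0.06 kg, standing loose in a low ring (20 mm inner radius, 6 mm high) on the stand's base (10 mm above the table), 64 mm in front of the seat's centre. Origin: centre of its underside.
- phial_mouth (a point): Centre of the phial's open mouth, 86 mm above its underside.
- scent_left: Cream square scent flask with gilt cap, 44 x 62 x 120 mm, at the back. Origin: centre of its underside.
- scent_right: Cream square scent flask with gilt cap, 44 x 62 x 120 mm, at the back. Origin: centre of its underside.
- candle: Candle in a glass, 70 mm dia x 78 mm, at the left side. Origin: centre of its underside.
- soap_low: Wrapped soap bar 53 x 78 x 26 mm at the right side, with a second one on it. Origin: centre of its underside.
- soap_high: Pink wrapped soap bar 53 x 78 x 26 mm lying on the other. Origin: centre of its underside.
- cream_jar: Pink cream jar with wooden lid, 68 mm dia x 58 mm, at the right side. Origin: centre of its underside.

How it is judged (in metres and radians):
On the way, in this order (a step that is already met when the one before it is completed fails the run):
1. the bottle stands in the seat, spout over the phial, let go (horizontal distance between dosing_bottle and stand_seat below 0.006 m and z of dosing_bottle in the frame of stand_seat between -0.003 and 0.003 m and angle between dosing_bottle's own z axis and vertical below 0.06 rad and horizontal distance between spout_outlet and phial_mouth below 0.013 m and contact force between the fingers and dosing_bottle below 0.2 N), for 0.2 s.
2. the sleeve stands at 5 (value of joint dose_sleeve between 1.296 and 1.496 rad and horizontal distance between dosing_bottle and stand_seat below 0.006 m), for 0.2 s.
At the end, for the whole second after the job is handed in: Bottle upright on the floor of the seat (within 6 mm of its centre, 3 mm in height, tilt under 0.06 rad), released and at rest; spout outlet within 13 mm of the middle of the mouth of the upright phial; sleeve in the notch of 5 (within 0.10 rad) (all of step 2 and z of dosing_bottle in the frame of stand_seat between -0.003 and 0.003 m and angle between dosing_bottle's own z axis and vertical below 0.06 rad and horizontal distance between spout_outlet and phial_mouth below 0.013 m and angle between phial's own z axis and vertical below 0.1 rad and linear speed of dosing_bottle below 0.02 m/s); the robot touches nothing.
It fails at once if the phial is knocked over (angle between phial's own z axis and vertical above 0.5 rad).
It fails at once if the bottle is tipped over (angle between dosing_bottle's own z axis and vertical above 0.7 rad).
It fails at once if a flask, the candle, a soap or the cream jar is displaced by more than 40 mm (distance of any of scent_left, scent_right, candle, soap_low, soap_high, cream_jar from where it was at the start of the episode above 0.04 m).
It also fails if it takes over 51 s, if anything falls off the work surface, if the arm or the gripper's body presses on something with over 40 N, if the wrist force passes 120 N, or if a joint passes its speed limit or range.

## Working session

There is one attempt and no reset: what is moved stays moved. The work goes in short steps, Python scripts to look and compute and a tool call to move; the robot and the scene stay as the last step left them, time stands still between calls to the robot, and variables do not carry over. Pictures are saved under pics/ and viewed, at most 10 in all, crops included, and the job is handed in when it is done.

```bash
ls; mkdir -p pics
```

Create h.py:
```python
import numpy as np, cv2
from cell import manip
def snap(n,f):
    im,d=manip.camera(n); cv2.imwrite(f'pics/{f}.png',im[:,:,::-1]); np.savez(f'pics/{f}.npz',im=im,d=d); return im,d
def world(n,d):
    c=manip.camera_info(n);K=np.array(c['K']);R=cv2.Rodrigues(np.array(c['rvec'],float))[0];t=np.array(c['tvec'],float).ravel()
    v,u=np.indices(d.shape);P=np.stack([(u-K[0,2])/K[0,0]*d,(v-K[1,2])/K[1,1]*d,d],-1)
    W=(P-t)@R; W[d==0]=np.nan; return W
```

Run:
```python
from h import *
for n in('scene','side'): snap(n,n+'0')
print(manip.camera_info('scene'),manip.camera_info('side'),manip.grip_depth,manip.read_state())
a=cv2.imread('pics/scene0.png');b=cv2.imread('pics/side0.png')
```

```text
cell.py
pics
{'K': array([[386.52421271,   0.        , 276.95533063],
       [  0.        , 386.52421271, 209.67394084],
       [  0.        ,   0.        ,   1.        ]]), 'rvec': array([ 1.9339411 , -0.89624319,  0.49113427]), 'tvec': array([-482.28790569,  289.95669552,  634.21081375])} {'K': array([[476.32989157,   0.        , 281.17096054],
       [  0.        , 476.32989157, 215.15156698],
       [  0.        ,   0.        ,   1.        ]]), 'rvec': array([ 0.30284164, -2.67880193,  1.38143429]), 'tvec': array([ 559.66580763,  204.18488409, 1078.11297871])} -18.8 {'clock': 0.1, 'joints': array([-6.66029276e-02,  3.00412591e-01,  1.52154299e+00, -2.14639139e-05,
        1.32066235e+00, -6.66025202e-02]), 'qd': array([ 0.00175723, -0.00418568, -0.00010103, -0.00084284,  0.00089667,
        0.00054037]), 'effort': array([ 1.84928511e-03, -5.32644153e+01, -3.53284299e+01,  7.10431044e-02,
        2.34944851e-02, -7.30603051e-05]), 'eef_pos': array([5.49763591e+02, 5.58462554e-03, 2.04934528e+02]), 'eef_rot': array([-3.14056827e+00, -4.74909276e-05,  1.57080122e+00]), 'wrist_force': array([ 1.11202682, -0.50662171,  0.01098829]), 'moment': array([0.01261312, 0.05872492, 0.04107801]), 'finger_force': 0.0, 'finger_gap': 94.0389064060215}
```

View pics/scene0.png

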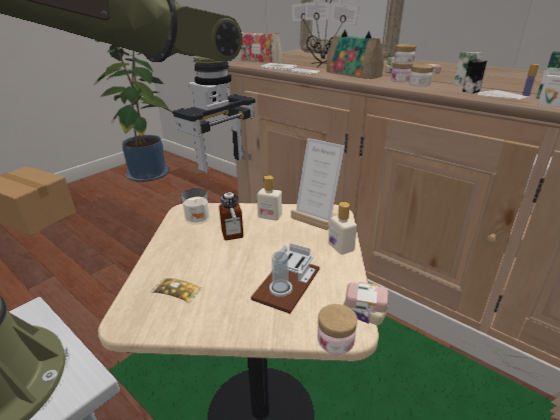

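View pics/side0.png

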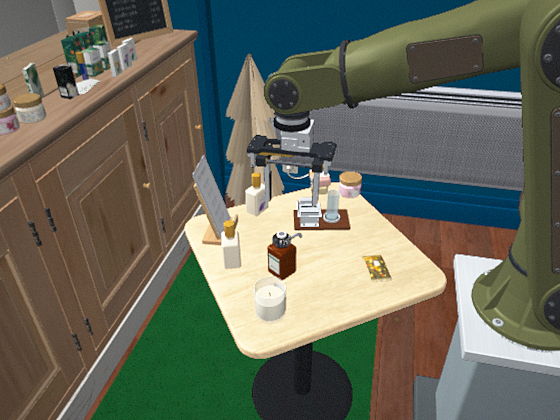

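The scene view has the bottle at about (231,217), with its spout towards the robot, and the stand and phial at about (285,278). In the side view the bottle is at (282,257) and the stand at (320,217).

Add to h.py:
```python
def wwrist(d):
    # fisheye: returns world points given depth and current state
    c=manip.camera_info('wrist');return c
```

Run:
```python
from h import *
print(manip.camera_info('wrist'))
W=[];C=[]
for n in('scene','side'):
    z=np.load(f'pics/{n}0.npz');w=world(n,z['d']);m=np.isfinite(w[...,0])&(w[...,2]>-30)&(w[...,2]<180)&(w[...,0]>250)&(w[...,0]<900)&(abs(w[...,1])<450)
    W.append(w[m]);C.append(z['im'][m])
    uv=(231,230) if n=='scene' else (282,262)
    print(n,'bottle',w[uv[1],uv[0]],'stand',w[290,262] if n=='scene' else w[222,340])
    t=w[m];print('table z',np.median(t[abs(t[:,2])<15,2]))
np.savez('cloud.npz',W=np.vstack(W),C=np.vstack(C),k=np.r_[np.zeros(len(W[0])),np.ones(len(W[1]))])
# topdown both, 1px=1mm x 350..850, y 350..-350
o=np.zeros((500,700,3),np.uint8);W=np.vstack(W);C=np.vstack(C)
i=np.argsort(W[:,2]);W=W[i];C=C[i]
u=(350-W[:,1]).astype(int);v=(850-W[:,0]).astype(int);k=(u>0)&(u<699)&(v>0)&(v<499)
for a in(0,1):
  for b in(0,1): o[v[k]-a,u[k]-b]=C[k][:,::-1]
cv2.imwrite('pics/top0.png',o)
```

```text
{'K': array([[325.1922621 ,   0.        , 280.07193666],
       [  0.        , 325.1922621 , 213.47522783],
       [  0.        ,   0.        ,   1.        ]]), 'mount': array([[-7.54580028e-04, -9.61236163e-01, -2.75725351e-01,
         7.94388311e+01],
       [ 9.99999637e-01, -8.34504336e-04,  1.72548485e-04,
        -9.58794004e-01],
       [-3.95953844e-04, -2.75725121e-01,  9.61236444e-01,
        -1.79650515e+02],
       [ 0.00000000e+00,  0.00000000e+00,  0.00000000e+00,
         1.00000000e+00]])}
scene bottle [550.91794714  -8.60763987  31.82283884] stand [ 453.82316063 -203.90249688   11.84961033]
table z 1.320204610222508
side bottle [562.06653105  43.56944577  59.80875637] stand [ 456.04484483 -214.20703378    8.44820448]
table z -1.5832784075792778
```

View pics/top0.png

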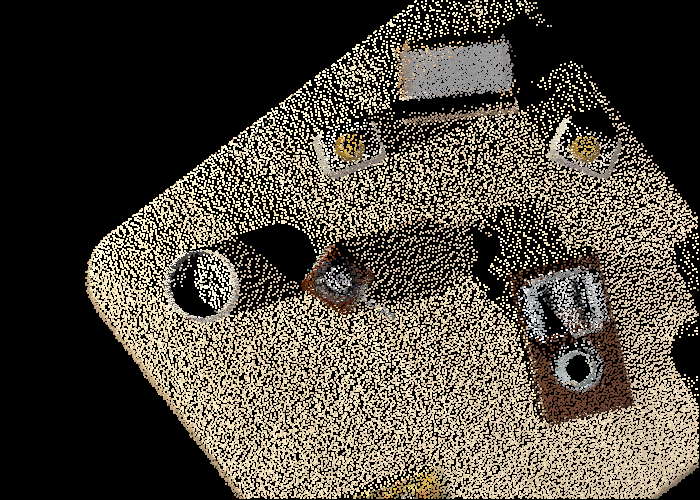

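The top map puts the bottle at about (338,278), with its spout running to (390,312). The seat is at (565,303) and the phial ring at (577,369). Next I fit these.

Run:
```python
from h import *
from scipy.optimize import least_squares
z=np.load('cloud.npz');W=z['W'];k=z['k'];C=z['C'].astype(int)
def box(x,y,r): return (np.hypot(W[:,0]-x,W[:,1]-y)<r)
for s in(0,1):
    b=box(570,12,60)&(W[:,2]>12)&(W[:,2]<76)&(k==s);p=W[b][:,:2]
    # square surface distance fit
    def f(q):
        c,sn=np.cos(q[2]),np.sin(q[2]);l=(p-q[:2])@np.array([[c,-sn],[sn,c]]);return np.maximum(abs(l[:,0]),abs(l[:,1]))-26
    r=least_squares(f,[570,12,1.0],loss='soft_l1',f_scale=1.5,x_scale=[1,1,.02]);print('bottle cam',s,b.sum(),r.x.round(3),np.median(abs(r.fun)))
    sl=box(570,12,45)&(W[:,2]>97)&(W[:,2]<107)&(k==s);q=W[sl][:,:2]
    r=least_squares(lambda c:np.hypot(*(q-c[:2]).T)-22,[570,12],loss='soft_l1',f_scale=1.5);print(' sleeve',sl.sum(),r.x)
    sp=box(570,12,80)&~box(570,12,38)&(W[:,2]>55)&(W[:,2]<100)&(k==s);m=np.median(W[sp],0);print(' spout',sp.sum(),m)
    bs=box(525,-220,110)&(W[:,2]>5)&(W[:,2]<16)&(k==s)&(C[:,0]-C[:,2]>15)&(C[:,0]<140)
    rc=cv2.minAreaRect(W[bs][:,:2].astype(np.float32));print('base',bs.sum(),rc)
    ph=box(472,-228,32)&(W[:,2]>60)&(W[:,2]<105)&(k==s);print('phial',ph.sum(),np.median(W[ph],0) if ph.any() else 0)
```

```text
bottle cam 0 450 [569.368  11.68    1.   ] 0.8527145052687519
 sleeve 64 [569.40073804  11.9921075 ]
 spout 46 [535.72439431 -38.62986807  89.92813277]
base 1109 ((508.6383361816406, -224.1784210205078), (157.1088409423828, 89.66439056396484), 13.841530799865723)
phial 390 [ 475.10088715 -233.93842244   84.42334631]
bottle cam 1 582 [570.553  10.947   0.99 ] 0.8196694931338264
 sleeve 75 [569.94372227  10.51033619]
 spout 38 [539.01117443 -30.79355443  88.25028131]
base 465 ((510.551513671875, -217.82215881347656), (152.1559600830078, 92.19498443603516), 12.629779815673828)
phial 197 [ 480.97501968 -217.29971986   81.41241754]
```

Units first: shifts go in shares of 250 mm and turns go in shares of 2 pi rad. So 55 mm / 250 = 0.22, 42 mm / 250 = 0.168, 0.576 rad / 6.2832 = 0.0917.

Request:
shift_gripper(
  deltas="0.012 0.02 0.056 0 0 0.0229;0.024 0.04 0.112 0 0 0.0458;0.036 0.06 0.168 0 0 0.0688;0.044 0.08 0.22 0 0 0.0917;0.044 0.08 0.22 0 0 0.0917",
  finger_gap=94,
)

```text
clock: 0.6
eef_pos: [569.4, 11.2, 148.5]
eef_rot: [-3.139, 0.002, 0.993]
wrist_force: [0.3, -0.1, -0.2]
finger_gap: 93.9
finger_force: 0.0
```

Add to h.py:
```python
from scipy.spatial.transform import Rotation as Ro
def wrist(f):
    s=manip.read_state();im,d=snap('wrist',f);c=manip.camera_info('wrist');K=np.array(c['K']);M=np.array(c['mount'])
    v,u=np.indices(d.shape);x=(u-K[0,2])/K[0,0];y=(v-K[1,2])/K[1,1];th=np.hypot(x,y);k=np.where(th>1e-6,np.tan(np.minimum(th,1.5))/np.maximum(th,1e-6),1)
    P=np.stack([x*k*d,y*k*d,d],-1)@M[:3,:3].T+M[:3,3]
    w=P@Ro.from_euler('xyz',s['eef_rot']).as_matrix().T+s['eef_pos'];w[d==0]=np.nan;return im,d,w
```

Run:
```python
from h import *
from scipy.optimize import least_squares
im,d,w=wrist('w1');m=np.isfinite(w[...,0]);W=w[m];W=W[abs(W[:,2])<200]
print('table',np.median(W[abs(W[:,2])<10,2]))
sl=(np.hypot(W[:,0]-570,W[:,1]-11)<30)&(W[:,2]>96)&(W[:,2]<125);print(sl.sum(),np.median(W[sl],0))
p=W[(np.hypot(W[:,0]-570,W[:,1]-11)<60)&(W[:,2]>12)&(W[:,2]<76)][:,:2]
def f(q):
    c,sn=np.cos(q[2]),np.sin(q[2]);l=(p-q[:2])@np.array([[c,-sn],[sn,c]]);return np.maximum(abs(l[:,0]),abs(l[:,1]))-26
print(len(p),least_squares(f,[570,12,1.0],loss='soft_l1',f_scale=1.5,x_scale=[1,1,.02]).x)
```

```text
table 0.4752113244827285
2919 [572.6441446   12.70356156 113.21745929]
751 [567.94543754   9.95934089   0.99197862]
```

View pics/w1.png

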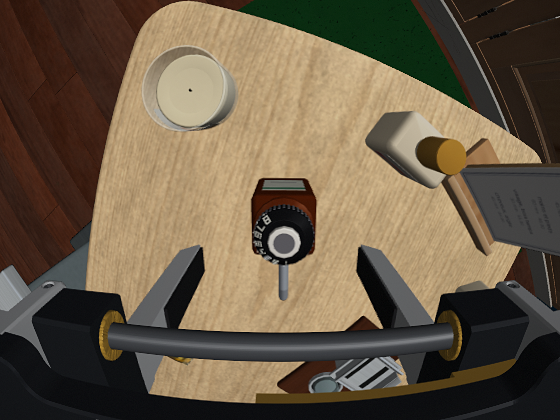

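The wrist view shows the bottle head at (284,242), centred between the open fingers at (200,260) and (370,260), with the spout pointing straight at the gripper bar. I'll go down and grasp.

To row units: 107 mm / 250 = 0.428, 90 mm / 250 = 0.36.

Request:
shift_gripper(
  deltas="0 0 0.12 0 0 0;0 0 0.24 0 0 0;0 0 0.36 0 0 0;0 0 0.428 0 0 0;0 0 0.428 0 0 0",
)

```text
clock: 1.15
eef_pos: [568.9, 10.9, 42.0]
eef_rot: [-3.139, 0.002, 0.999]
wrist_force: [-0.5, 0.6, 0.4]
finger_gap: 94.1
finger_force: 0.0
```

Request:
shift_gripper(
  deltas="0 0 0 0 0 0;0 0 0 0 0 0;0 0 0 0 0 0;0 0 0 0 0 0;0 0 0 0 0 0",
  finger_gap=40,
  force=30,
)

```text
clock: 1.65
eef_pos: [570.1, 11.0, 43.8]
eef_rot: [3.141, -0.0, 0.995]
wrist_force: [-0.3, -0.6, 0.3]
finger_gap: 57.6
finger_force: 0.0
```

Request:
shift_gripper(
  deltas="0 0 0 0 0 0;0 0 0 0 0 0;0 0 0 0 0 0",
)

```text
clock: 1.95
eef_pos: [570.3, 10.9, 43.8]
eef_rot: [3.141, -0.0, 0.995]
wrist_force: [1.9, -0.2, 5.0]
finger_gap: 51.9
finger_force: 30.0
```

To row units: -95 mm / 250 = -0.38, -85 mm / 250 = -0.34, 0.28 rad / 6.2832 = 0.0446.

Request:
shift_gripper(
  deltas="0 0 -0.08 0 0 0;0 0 -0.2 0 0 0;0 0 -0.34 0 0 0;-0.06 0.032 -0.38 0 0 0.0223;-0.14 0.072 -0.38 0 0 0.0446",
)

```text
clock: 2.45
eef_pos: [566.3, -27.9, 139.8]
eef_rot: [3.141, -0.001, 0.711]
wrist_force: [0.2, 0.2, -4.8]
finger_gap: 51.7
finger_force: 30.0
```

Request:
shift_gripper(
  deltas="-0.08 0.068 0 0 0 0.0191;-0.16 0.132 0 0 0 0.0382;-0.2 0.168 0 0 0 0.0573;-0.2 0.168 0 0 0 0.0772;-0.2 0.168 0 0 0 0.0772",
)

```text
clock: 2.95
eef_pos: [555.2, -92.9, 137.6]
eef_rot: [-3.141, 0.002, 0.227]
wrist_force: [0.4, 0.2, -3.8]
finger_gap: 51.6
finger_force: 30.0
```

Request:
shift_gripper(
  deltas="0 0 0 0 0 0;0 0 0 0 0 0",
)

```text
clock: 3.15
eef_pos: [555.7, -92.3, 138.1]
eef_rot: [-3.141, 0.001, 0.233]
wrist_force: [-0.0, -0.3, -3.8]
finger_gap: 51.8
finger_force: 30.0
```

Run:
```python
from h import *
im,d,w=wrist('w2');np.savez('w2c.npz',w=w)
for n in('scene','side'):snap(n,n+'2')
a=[cv2.imread(f'pics/{n}2.png') for n in('scene','side')]
```

```text
(no output)
```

View pics/w2.png

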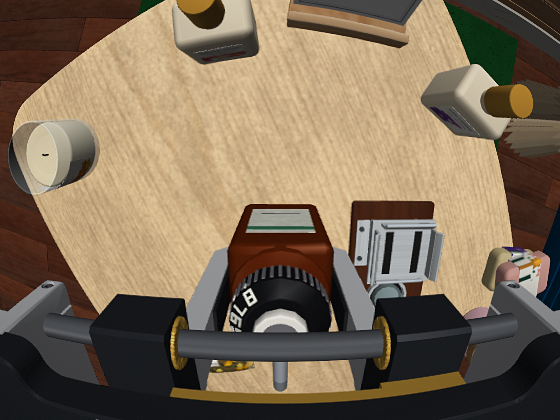

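The wrist view shows the bottle held upright in the fingers, with its sleeve at (285,300). The stand is at lower right, with the seat at (400,250) and the phial at (388,292). I'll measure the stand and the held bottle.

Run:
```python
from h import *
from scipy.optimize import least_squares
cl={'wrist':np.load('w2c.npz')['w']}
im={'wrist':np.load('pics/w2.npz')['im']}
for n in('scene','side'):
    z=np.load(f'pics/{n}2.npz');cl[n]=world(n,z['d']);im[n]=z['im']
for n in cl:
    w=cl[n];m=np.isfinite(w).all(-1);W=w[m];C=im[n][m].astype(int)
    g=lambda x,y,r:np.hypot(W[:,0]-x,W[:,1]-y)<r
    t=(abs(W[:,2])<8)&g(540,-150,200);zt=np.median(W[t,2]);W=W-[0,0,zt]
    print(n,'table',zt.round(2))
    b=g(525,-218,110)&(W[:,2]>6)&(W[:,2]<15)&(C[:,0]-C[:,2]>15)&(C[:,0]<140);p=W[b][:,:2]
    rc=cv2.minAreaRect(p.astype(np.float32));print(' base rect',b.sum(),np.round(rc[0]+rc[1]+(rc[2],),2))
    s=g(543,-213,50)&(W[:,2]>43)&(W[:,2]<64);rc=cv2.minAreaRect(W[s][:,:2].astype(np.float32));print(' seat',s.sum(),np.round(rc[0]+rc[1]+(rc[2],),2))
    a=.225;l=(W-[543,-213,0])[:,:2]@np.array([[np.cos(a),-np.sin(a)],[np.sin(a),np.cos(a)]])
    k=(np.abs(l[:,0])<15)&(abs(l[:,1])<45);h=np.c_[l[k,1],W[k,2]]
    print(' prof y',[(int(y),int(np.median(h[abs(h[:,0]-y)<1,1]))) for y in range(-44,45,2) if (abs(h[:,0]-y)<1).sum()>2])
    ph=g(478,-227,35)&(W[:,2]>70)&(W[:,2]<100);
    if ph.sum()>5:
        q=W[ph][:,:2];r=least_squares(lambda c:np.hypot(*(q-c).T)-17,[478,-227],loss='soft_l1',f_scale=1);print(' phial',ph.sum(),r.x.round(2))
    zb=138.1-43.8
    bb=g(555.7,-92,48)&(W[:,2]>zb+3)&(W[:,2]<zb+76);p=W[bb][:,:2]
    sl=g(555.7,-92,30)&(W[:,2]>zb+97)&(W[:,2]<zb+107);q=W[sl][:,:2]
    if len(q)>10: print(' sleeve',len(q),least_squares(lambda c:np.hypot(*(q-c).T)-22,[555,-92],loss='soft_l1',f_scale=1).x)
    cp=g(555.7,-92,40)&(W[:,2]>zb+114.5)&(W[:,2]<zb+124);print(' cap',cp.sum(),W[cp].min(0).round(1),W[cp].max(0).round(1)) if cp.any() else 0
```

```text
wrist table 0.44
 base rect 2131 [ 532.22 -218.99  111.76   91.94   13.52]
 seat 1380 [ 538.71 -218.09   81.75   70.82   13.53]
 prof y [(-38, 57), (-36, 57), (-34, 54), (-32, 46), (-30, 40), (-28, 40), (-26, 40), (-24, 40), (-22, 40), (-20, 40), (-18, 40), (-16, 40), (-14, 40), (-12, 40), (-10, 40), (-8, 39), (-6, 39), (-4, 40), (-2, 39), (0, 39), (2, 40), (4, 40), (6, 40), (8, 40), (10, 40), (12, 40), (14, 40), (16, 39), (18, 40), (20, 40), (22, 13), (24, 13), (26, 40), (28, 39), (30, 56), (32, 13), (34, 13), (36, 12), (38, 10), (40, 9), (42, 6), (44, 0)]
 sleeve 1549 [553.83726254 -93.04357486]
 cap 1783 [ 548.8 -127.7  208.8] [573.2 -53.9 218.3]
scene table 1.31
 base rect 1050 [ 508.14 -224.89  155.02   89.52   13.49]
 seat 253 [ 545.46 -213.87   66.9    69.61   14.35]
 prof y [(-44, 10), (-42, 12), (-40, 13), (-38, 12), (-36, 35), (-34, 38), (-32, 41), (-30, 13), (-28, 17), (-26, 15), (-22, 40), (-20, 39), (-18, 39), (-16, 39), (-14, 39), (-12, 39), (-10, 39), (-8, 38), (-6, 39), (-4, 39), (-2, 39), (0, 38), (2, 39), (4, 40), (6, 39), (8, 39), (10, 40), (12, 40), (28, 269), (30, 264), (32, 268), (34, 264), (36, 252), (38, 257), (40, 257), (42, 261), (44, 272)]
 phial 308 [ 480.85 -228.99]
 sleeve 98 [552.89666374 -90.12400066]
 cap 122 [ 535.6 -130.5  208.9] [568.6 -57.  218.3]
side table -1.68
 base rect 420 [ 509.11 -219.66  150.1    94.85   12.2 ]
 seat 115 [ 520.59 -219.61   50.14   74.72   10.47]
 prof y [(-34, 54), (-32, 50), (-30, 51), (-28, 46), (-26, 48), (-20, 42), (-18, 40), (-16, 41), (-14, 38), (-8, 39), (-2, 40), (0, 42), (4, 41), (22, 19), (24, 19), (26, 20), (28, 37), (30, 42), (32, 37), (34, 47), (36, 13), (38, 11), (40, 8), (42, 10), (44, 5)]
 phial 161 [ 481.54 -228.06]
 sleeve 12 [553.69788097 -89.82909521]
```

To row units: 30 mm / 250 = 0.12, 15 mm / 250 = 0.06.

Request:
shift_gripper(
  deltas="-0.012 0.06 -0.02 0 0 0;-0.024 0.12 -0.04 0 0 0;-0.024 0.12 -0.04 0 0 0;-0.024 0.12 -0.04 0 0 0",
)

```text
clock: 3.7
eef_pos: [556.7, -124.0, 148.6]
eef_rot: [3.142, -0.0, 0.229]
wrist_force: [-0.3, -0.4, -3.7]
finger_gap: 52.2
finger_force: 30.0
```

Create m.py:
```python
from h import *
import sys
from scipy.optimize import least_squares
im,d,w=wrist(sys.argv[1]);s=manip.read_state();tc=s['eef_pos'];print(tc,s['eef_rot'])
m=np.isfinite(w).all(-1);W=w[m];C=im[m].astype(int)
zt=np.median(W[(abs(W[:,2])<8)&(np.hypot(W[:,0]-600,W[:,1]+100)<150),2]);W=W-[0,0,zt];print('table',zt)
g=lambda x,y,r:np.hypot(W[:,0]-x,W[:,1]-y)<r
b=g(525,-218,110)&(W[:,2]>6)&(W[:,2]<15)&(C[:,0]-C[:,2]>15)&(C[:,0]<140)
rc=cv2.minAreaRect(W[b][:,:2].astype(np.float32));print(' base rect',b.sum(),np.round(rc[0]+rc[1]+(rc[2],),2))
a=.2356;l=(W-[544,-215.5,0])[:,:2]@np.array([[np.cos(a),-np.sin(a)],[np.sin(a),np.cos(a)]])
for ax in(1,0):
    k=(np.abs(l[:,1-ax])<(12 if ax else 22))&(abs(l[:,ax])<50)
    for y in range(-46,48,2):
        j=k&(abs(l[:,ax]-y)<1)
        if j.sum()>2: print((y,*np.percentile(W[j,2],[5,50,95]).round().astype(int)),end='')
    print()
zb=tc[2]-43.8
q=W[g(*tc[:2],30)&(W[:,2]>zb+97)&(W[:,2]<zb+107)][:,:2];c=least_squares(lambda c:np.hypot(*(q-c).T)-22,tc[:2],loss='soft_l1',f_scale=1).x
print('sleeve',len(q),c)
q=W[g(*c,13)&(W[:,2]>zb+116.5)&(W[:,2]<zb+123)];print('cap',len(q),cv2.minEnclosingCircle(q[:,:2].astype(np.float32)),np.median(q[:,2])-zb)
```

```bash
python3 m.py w3
```

```text
[ 556.68428829 -123.53687506  148.40839141] [-3.14144063e+00  7.28874810e-05  2.29247422e-01]
table 0.3864503477489194
 base rect 2000 [ 511.17 -224.2   155.25   91.37   13.69]
(-36, np.int64(57), np.int64(58), np.int64(59))(-34, np.int64(56), np.int64(58), np.int64(59))(-32, np.int64(54), np.int64(56), np.int64(58))(-30, np.int64(40), np.int64(48), np.int64(54))(-28, np.int64(39), np.int64(40), np.int64(51))(-26, np.int64(39), np.int64(40), np.int64(41))(-24, np.int64(39), np.int64(40), np.int64(42))(-22, np.int64(39), np.int64(40), np.int64(42))(-20, np.int64(39), np.int64(40), np.int64(41))(-18, np.int64(40), np.int64(40), np.int64(41))(-16, np.int64(40), np.int64(40), np.int64(41))(-14, np.int64(39), np.int64(40), np.int64(41))(-12, np.int64(39), np.int64(40), np.int64(41))(-10, np.int64(39), np.int64(40), np.int64(41))(-8, np.int64(39), np.int64(40), np.int64(41))(-6, np.int64(39), np.int64(40), np.int64(41))(-4, np.int64(39), np.int64(40),
[... 2312 characters left out ...]
249))(24, np.int64(39), np.int64(41), np.int64(250))(26, np.int64(9), np.int64(248), np.int64(253))(28, np.int64(9), np.int64(51), np.int64(255))(30, np.int64(10), np.int64(54), np.int64(256))(32, np.int64(10), np.int64(42), np.int64(257))(34, np.int64(10), np.int64(58), np.int64(259))(36, np.int64(9), np.int64(251), np.int64(262))(38, np.int64(9), np.int64(253), np.int64(289))(40, np.int64(9), np.int64(255), np.int64(289))(42, np.int64(1), np.int64(257), np.int64(289))(44, np.int64(0), np.int64(260), np.int64(289))(46, np.int64(0), np.int64(264), np.int64(289))
sleeve 1536 [ 554.86535499 -124.72749162]
cap 832 ((557.3206176757812, -124.42276000976562), 10.740918159484863) 119.06276507100223
```

Run:
```python
from h import *
im,d,w=wrist('w4');s=manip.read_state();tc=s['eef_pos'];a=s['eef_rot'][2]
W=w[np.isfinite(w).all(-1)]-tc
x=W[:,0]*np.cos(a)+W[:,1]*np.sin(a);y=-W[:,0]*np.sin(a)+W[:,1]*np.cos(a);z=W[:,2]+43.8
for lo,hi in((5,25),(25,50),(50,75)):
    k=(abs(y)<20)&(z>lo)&(z<hi)&(abs(x)<45);print(lo,k.sum(),np.percentile(x[k],[10,50,90]),np.polyfit(y[k],x[k],1))
k=(abs(y)<30)&(z>94)&(z<122)&(abs(x)<30)
for h in range(94,121,2):
    j=k&(abs(z-h)<1)
    if j.sum()>5: print(h,j.sum(),'xmax',np.percentile(x[j],98).round(1),'y',np.percentile(y[j],[1,99]).round(1))
```

```text
5 428 [23.62371224 23.86240737 24.16571534] [2.01512375e-03 2.38668330e+01]
25 793 [23.79647513 24.08907734 24.34268472] [2.21976326e-03 2.40799485e+01]
50 1223 [23.58038812 23.94968944 24.29823826] [1.89625036e-03 2.39420940e+01]
94 43 xmax 8.6 y [-29.7  28.9]
96 119 xmax 19.2 y [-29.6  29.5]
98 222 xmax 19.8 y [-29.2  29.5]
100 288 xmax 20.3 y [-29.2  29.5]
102 296 xmax 20.4 y [-29.5  29.5]
104 304 xmax 20.3 y [-29.2  29.1]
106 427 xmax 20.2 y [-29.4  29.5]
108 727 xmax 19.8 y [-28.3  28.3]
110 996 xmax 18.6 y [-28.5  28.5]
112 974 xmax 16.4 y [-28.6  28.5]
114 1540 xmax 14.1 y [-28.2  26.9]
116 252 xmax 10.6 y [-29.8  29.7]
118 345 xmax 9.2 y [-29.5  29.2]
120 627 xmax 8.9 y [-29.1  28.5]
```

To row units: 87.5 mm / 250 = 0.35, -30.5 mm / 250 = -0.122, -0.008 rad / 6.2832 = -0.0013.

Request:
shift_gripper(
  deltas="-0.04 0.116 0 0 0 -0.0006;-0.08 0.232 0 0 0 -0.0013;-0.122 0.35 0 0 0 -0.0013;-0.122 0.35 0.06 0 0 -0.0013;-0.122 0.35 0.12 0 0 -0.0013",
)

```text
clock: 4.3
eef_pos: [546.9, -215.7, 117.8]
eef_rot: [3.142, -0.0, 0.237]
wrist_force: [-0.6, 0.5, -5.3]
finger_gap: 52.1
finger_force: 30.0
```

Request:
shift_gripper(
  deltas="0 0 0.008 0 0 0;0 0 0.008 0 0 0;0 0 0.008 0 0 0",
)

```text
clock: 4.6
eef_pos: [547.4, -214.9, 117.0]
eef_rot: [3.141, -0.001, 0.239]
wrist_force: [-0.1, -0.3, -4.2]
finger_gap: 51.6
finger_force: 30.0
```

```bash
python3 m.py w5 | grep -v np.int
```

```text
[ 547.43790746 -215.05117253  117.1360873 ] [ 3.14096300e+00 -7.84006087e-04  2.38520491e-01]
table 0.3147843961619685
 base rect 2215 [ 554.67 -214.34   65.84   91.95   13.36]
sleeve 1558 [ 545.52257177 -215.72471857]
cap 828 ((548.1036987304688, -215.28378295898438), 10.713335990905762) 118.85798785858782
```

View pics/w5.png

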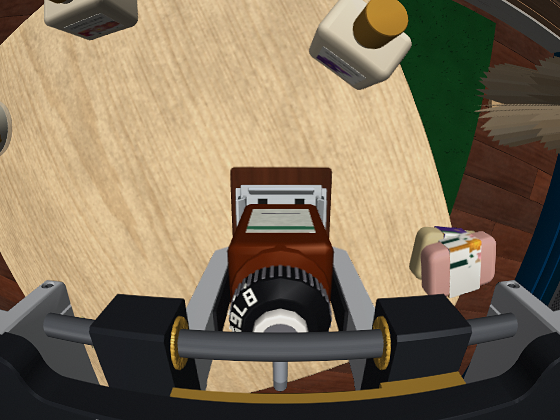

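The wrist view shows the bottle over the seat and square with it. The seat's rear cheek is visible at (282,190), just behind the bottle, and centred on it. I'll lower it with a 0.7 mm correction.

To row units: 24 mm / 250 = 0.096, 18 mm / 250 = 0.072.

Request:
shift_gripper(
  deltas="-0.0016 0.0028 0.024 0 0 0;-0.0016 0.0028 0.048 0 0 0;-0.0016 0.0028 0.072 0 0 0;-0.0016 0.0028 0.096 0 0 0;-0.0016 0.0028 0.096 0 0 0",
)

```text
clock: 5.15
eef_pos: [546.3, -216.0, 91.3]
eef_rot: [-3.14, 0.001, 0.238]
wrist_force: [0.2, -0.7, -5.5]
finger_gap: 52.1
finger_force: 30.0
```

Request:
shift_gripper(
  deltas="0 0 0.012 0 0 0;0 0 0.024 0 0 0;0 0 0.032 0 0 0;0 0 0.032 0 0 0",
)

```text
clock: 5.55
eef_pos: [546.7, -216.1, 84.2]
eef_rot: [-3.141, 0.0, 0.238]
wrist_force: [0.1, 0.4, -4.7]
finger_gap: 51.8
finger_force: 30.0
```

To row units: 1.2 mm / 250 = 0.0048, 0.6 mm / 250 = 0.0024.

Request:
shift_gripper(
  deltas="0 0 0.0024 0 0 0;0 0 0.0024 0 0 0;0 0 0.0048 0 0 0;0 0 0.0048 0 0 0",
)

```text
clock: 5.95
eef_pos: [546.9, -216.2, 83.8]
eef_rot: [3.141, -0.0, 0.238]
wrist_force: [-2.2, 0.9, 2.2]
finger_gap: 51.8
finger_force: 30.0
```

Touchdown at the seat floor height. I'll release, rise and look.

Request:
shift_gripper(
  deltas="0 0 0 0 0 0;0 0 0 0 0 0;0 0 0 0 0 0;0 0 0 0 0 0",
  finger_gap=94,
)

```text
clock: 6.35
eef_pos: [546.8, -216.2, 83.2]
eef_rot: [3.141, -0.0, 0.238]
wrist_force: [0.1, -0.4, 0.7]
finger_gap: 80.3
finger_force: 0.0
```

Request:
shift_gripper(
  deltas="0 0 0 0 0 0;0 0 -0.08 0 0 0;0 0 -0.24 0 0 0;0 0 -0.4 0 0 0;0 0 -0.4 0 0 0",
)

```text
clock: 6.85
eef_pos: [548.6, -217.0, 188.9]
eef_rot: [3.136, -0.007, 0.238]
wrist_force: [0.3, 0.4, -0.4]
finger_gap: 94.4
finger_force: 0.0
```

Request:
shift_gripper(
  deltas="0 0 0 0 0 0;0 0 0 0 0 0",
)

```text
clock: 7.05
eef_pos: [546.3, -216.0, 182.0]
eef_rot: [-3.14, 0.002, 0.238]
wrist_force: [-1.0, -0.1, -0.4]
finger_gap: 94.2
finger_force: 0.0
```

Run:
```python
from h import *
from scipy.optimize import least_squares
im,d,w=wrist('w6');s=manip.read_state();tc=s['eef_pos'];a=s['eef_rot'][2];print(tc,a)
W=w[np.isfinite(w).all(-1)]-[544.8,-216.4,0]
a=.238;x=W[:,0]*np.cos(a)+W[:,1]*np.sin(a);y=-W[:,0]*np.sin(a)+W[:,1]*np.cos(a);z=W[:,2]
k=np.hypot(x,y)<20;print('top z',np.percentile(z[k],[50,95]))
k=np.hypot(x,y)<30
for h in (136,140,144,156,158):
    j=k&(abs(z-h)<1.5)
    if j.sum()>5: print(h,j.sum(),'x',np.percentile(x[j],[1,99]).round(1),'y',np.percentile(y[j],[1,99]).round(1))
j=(abs(y)<20)&(z>65)&(z<115)&(abs(x)<45)
if j.sum()>50: print('rear face',j.sum(),np.median(x[j]),np.polyfit(y[j],x[j],1))
snap('scene','scene6')
cv2.imwrite('pics/c6.png',np.hstack([cv2.resize(im[150:400,150:420,::-1],(540,500)),cv2.resize(cv2.imread('pics/scene6.png')[220:320,240:320],(240,300),interpolation=2).copy() if 0 else cv2.copyMakeBorder(cv2.resize(cv2.imread('pics/scene6.png')[200:320,235:330],(250,316)),0,184,0,0,0)]))
```

```text
[ 546.31839599 -215.94499653  181.81711962] 0.2377878079291702
top z [154.20867301 307.04505258]
136 14 x [-29.7  20.9] y [-13.3   8.4]
140 62 x [ 2.2 22.5] y [-21.2  20.7]
144 69 x [-4.4 22.3] y [-22.7  20.9]
156 151 x [-14.8  14.9] y [-14.9  13.8]
158 418 x [-10.8  11.1] y [-11.7   9.6]
rear face 576 26.173105249462015 [7.69711959e-04 2.61440057e+01]
```

View pics/c6.png

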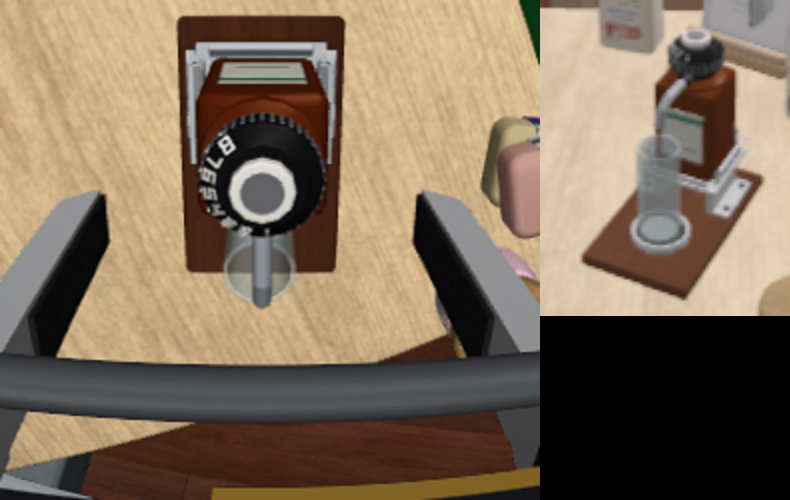

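The bottle is seated, with the spout over the phial at about (260,290) in the crop. The numerals run from 8 at upper left (225,148) round to about 1 near the spout. I'll unwrap the bevel to read the start number.

Create unw.py:
```python
from h import *
import sys
s=manip.read_state();im,d=manip.camera('wrist');c=manip.camera_info('wrist');K=np.array(c['K']);M=np.array(c['mount'])
cx,cy,a=544.8,-216.5,.238
ph=np.radians(np.linspace(-60,160,880));t=np.linspace(0,1,120)[:,None]
r=14+8*t;z=40+113.5-6*t   # inner top -> outer bottom
# angle clockwise (from above) from spout direction (-x)
ang=a+np.pi-ph[None]
P=np.stack([cx+r*np.cos(ang),cy+r*np.sin(ang),z+0*ang],-1)
R=Ro.from_euler('xyz',s['eef_rot']).as_matrix();T=(P-s['eef_pos'])@R;Cc=(T-M[:3,3])@M[:3,:3]
th=np.arctan2(np.hypot(Cc[...,0],Cc[...,1]),Cc[...,2]);n=np.hypot(Cc[...,0],Cc[...,1])
u=K[0,2]+K[0,0]*th*Cc[...,0]/n;v=K[1,2]+K[1,1]*th*Cc[...,1]/n
o=cv2.remap(im[:,:,::-1].copy(),u.astype(np.float32),v.astype(np.float32),1)
o=cv2.rotate(o,cv2.ROTATE_180) if 0 else o
o=cv2.resize(o,(790,240))
for k in range(-3,9): 
    x=int((k*20+60)/220*790);cv2.line(o,(x,0),(x,15),(0,0,255) if k==0 else (0,255,255),2)
cv2.imwrite(f'pics/{sys.argv[1]}.png',o)
```

```bash
python3 unw.py u1
```

```text
(no output)
```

View pics/u1.png

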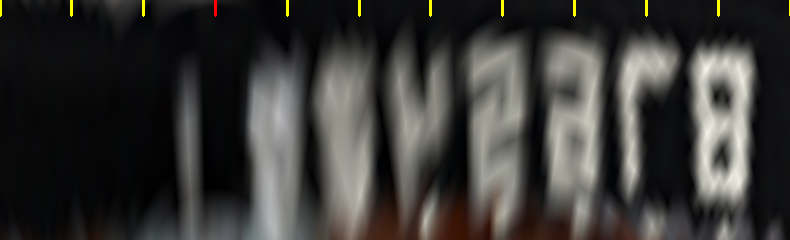

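The bevel strip has 8 at x=720, which is the 140° tick, with 7 and 6 at 120° and 100°. So 1 is over the spout and I need +1.396 rad counter-clockwise. I'll pre-turn 0.7 rad clockwise so the fingers stay clear of the spout, then lower to the sleeve.

To row units: -1 mm / 250 = -0.004, 0.14 rad / 6.2832 = 0.0223.

Request:
shift_gripper(
  deltas="-0.004 0 0 0 0 0.0223;-0.004 0 0 0 0 0.0446;-0.004 0 0 0 0 0.0668;-0.004 0 0 0 0 0.0891;-0.004 0 0 0 0 0.1114",
)

```text
clock: 7.7
eef_pos: [545.6, -216.3, 182.5]
eef_rot: [3.142, 0.001, -0.468]
wrist_force: [0.5, -0.2, 0.4]
finger_gap: 93.8
finger_force: 0.0
```

Request:
shift_gripper(
  deltas="0 0 0.04 0 0 0;0 0 0.088 0 0 0;0 0 0.136 0 0 0;0 0 0.172 0 0 0;0 0 0.172 0 0 0",
)

```text
clock: 8.2
eef_pos: [545.2, -216.1, 138.3]
eef_rot: [3.142, 0.003, -0.461]
wrist_force: [-0.7, 0.7, 0.4]
finger_gap: 93.9
finger_force: 0.0
```

Request:
shift_gripper(
  deltas="0 0 0 0 0 0;0 0 0 0 0 0",
)

```text
clock: 8.4
eef_pos: [546.1, -216.5, 140.7]
eef_rot: [-3.142, -0.001, -0.462]
wrist_force: [-0.3, 0.6, 0.3]
finger_gap: 94.1
finger_force: 0.0
```

Run:
```python
from h import *
s=manip.read_state();print(s['eef_pos'],s['joints'])
for n in ('scene','side'):
    im,d=snap(n,n+'7');w=world(n,d);W=w[np.isfinite(w).all(-1)]
    x=W-[544.8,-216.4,0];k=(np.hypot(x[:,0],x[:,1])<24)&(W[:,2]>155)&(W[:,2]<164);print(n,k.sum(),W[k].mean(0))
```

```text
[ 546.06603361 -216.47532479  140.73852147] [-4.39769459e-01  4.39671527e-01  1.48559482e+00 -1.94698926e-06
  1.21548576e+00  1.59283166e+00]
scene 73 [ 541.46579942 -216.65101096  159.2992464 ]
side 36 [ 544.1844811  -212.17193804  156.90072875]
```

To row units: 2.5 mm / 250 = 0.01.

Request:
shift_gripper(
  deltas="0 0 0.01 0 0 0;0 0 0.01 0 0 0;0 0 0.01 0 0 0;0 0 0.01 0 0 0;0 0 0.01 0 0 0",
  finger_gap=30,
  force=20,
)

```text
clock: 9.0
eef_pos: [545.8, -216.4, 137.8]
eef_rot: [-3.142, -0.0, -0.462]
wrist_force: [-0.3, 0.5, -0.9]
finger_gap: 57.2
finger_force: 0.0
```

Request:
shift_gripper(
  deltas="0 0 0 0 0 0;0 0 0 0 0 0;0 0 0 0 0 0;0 0 0 0 0 0",
)

```text
clock: 9.4
eef_pos: [545.9, -216.3, 137.8]
eef_rot: [-3.141, -0.0, -0.462]
wrist_force: [1.0, -0.2, -1.0]
finger_gap: 43.8
finger_force: 20.0
```

Units first: shifts go in shares of 250 mm and turns go in shares of 2 pi rad. So -0.6 rad / 6.2832 = -0.0955.

Request:
shift_gripper(
  deltas="0 0 0 0 0 -0.0191;0 0 0 0 0 -0.0382;0 0 0 0 0 -0.0573;0 0 0 0 0 -0.0764;0 0 0 0 0 -0.0955",
  force=25,
)

```text
clock: 9.9
eef_pos: [545.7, -216.3, 137.8]
eef_rot: [-3.141, 0.0, 0.143]
wrist_force: [-1.9, 0.8, 2.4]
finger_gap: 43.3
finger_force: 25.0
```

Request:
shift_gripper(
  deltas="0 0 0 0 0 -0.0191;0 0 0 0 0 -0.0382;0 0 0 0 0 -0.0573;0 0 0 0 0 -0.0764;0 0 0 0 0 -0.0955",
)

```text
clock: 10.4
eef_pos: [545.7, -216.3, 137.8]
eef_rot: [-3.141, 0.0, 0.743]
wrist_force: [-1.4, 1.4, 2.1]
finger_gap: 43.1
finger_force: 25.0
```

Request:
shift_gripper(
  deltas="0 0 0 0 0 -0.0159;0 0 0 0 0 -0.0318;0 0 0 0 0 -0.0318;0 0 0 0 0 -0.0318",
)

```text
clock: 10.8
eef_pos: [545.9, -216.4, 137.8]
eef_rot: [3.141, -0.0, 0.935]
wrist_force: [0.1, 0.2, 0.5]
finger_gap: 43.6
finger_force: 25.0
```

```bash
python3 -c "
from h import *
s=manip.read_state();print(s['eef_rot'],s['wrist_force'],s['moment'],s['joints'][5])"
```

```text
[ 3.14143975e+00 -6.15816290e-05  9.34886573e-01] [0.13478931 0.20082522 0.47387545] [ 0.10063441 -0.08958614  0.04980827] 0.19610656991643255
```

Turned 1.397 rad. I'll open, rise, turn back for a good view, and check.

Request:
shift_gripper(
  deltas="0 0 0 0 0 0;0 0 0 0 0 0;0 0 0 0 0 0;0 0 0 0 0 0;0 0 0 0 0 0",
  finger_gap=94,
)

```text
clock: 11.3
eef_pos: [545.8, -216.4, 137.7]
eef_rot: [-3.142, 0.0, 0.938]
wrist_force: [-0.1, -0.1, -0.1]
finger_gap: 79.7
finger_force: 0.0
```

Request:
shift_gripper(
  deltas="0 0 -0.06 0 0 0;0 0 -0.18 0 0 0.0223;0 0 -0.18 0 0 0.0446;0 0 -0.18 0 0 0.0668;0 0 -0.18 0 0 0.0891",
)

```text
clock: 11.8
eef_pos: [545.8, -216.4, 182.9]
eef_rot: [3.141, -0.0, 0.372]
wrist_force: [-0.5, 0.3, -0.5]
finger_gap: 93.6
finger_force: 0.0
```

Request:
shift_gripper(
  deltas="0 0 0 0 0 0.0223;0 0 0 0 0 0.0223;0 0 0 0 0 0.0223",
)

```text
clock: 12.1
eef_pos: [545.8, -216.4, 182.7]
eef_rot: [-3.142, 0.0, 0.242]
wrist_force: [-0.1, 0.1, -0.1]
finger_gap: 94.1
finger_force: 0.0
```

```bash
python3 unw.py u2
```

Run:
```python
from h import *
im,d,w=wrist('w8');W=w[np.isfinite(w).all(-1)]-[544.8,-216.4,0]
a=.238;x=W[:,0]*np.cos(a)+W[:,1]*np.sin(a);y=-W[:,0]*np.sin(a)+W[:,1]*np.cos(a);z=W[:,2]
for h in (156,158,160):
    j=(np.hypot(x,y)<30)&(abs(z-h)<1.5);print(h,j.sum(),'x',np.percentile(x[j],[1,99]).round(1),'y',np.percentile(y[j],[1,99]).round(1))
j=(abs(y)<20)&(z>65)&(z<115)&(abs(x)<45)
if j.sum()>50: print('rear face',j.sum(),np.median(x[j]),np.polyfit(y[j],x[j],1))
u=cv2.imread('pics/u2.png');c=cv2.resize(im[150:330,190:380,::-1],(380,360))
cv2.imwrite('pics/c8.png',np.vstack([u,cv2.copyMakeBorder(c,0,0,0,410,0)]))
```

```text
156 148 x [-14.2  14.9] y [-15.1  13.5]
158 410 x [-10.5  11.4] y [-11.5   9.3]
160 742 x [-10.   10.7] y [-11.5   8.6]
rear face 550 26.281151068207002 [-0.03043297 26.23638335]
```

View pics/c8.png

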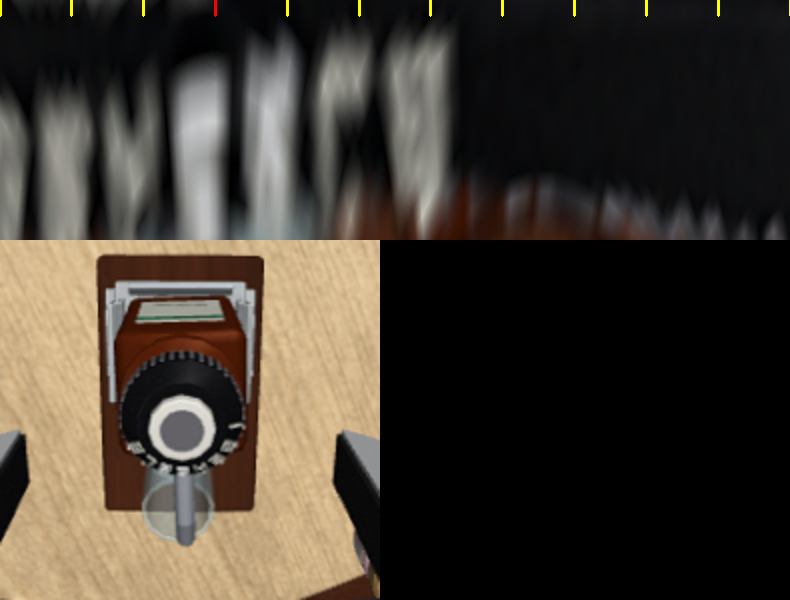

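The numerals at x=200, 272, 345 and 420 now read 5, 6, 7 and 8. They sit on the positions that 1, 2, 3 and 4 had before, so 5 is over the spout. The bottle is still seated, 0.03 rad round, with the spout over the phial. I'll back off and check the outlet against the mouth.

To row units: -50 mm / 250 = -0.2, -40 mm / 250 = -0.16.

Request:
shift_gripper(
  deltas="0 0 -0.08 0 0 0;0 0 -0.16 0 0 0;0 0 -0.2 0 0 0;0 0 -0.2 0 0 0;0 0 -0.2 0 0 0",
)

```text
clock: 12.7
eef_pos: [545.6, -216.3, 231.9]
eef_rot: [-3.141, 0.001, 0.238]
wrist_force: [-0.1, -0.2, -0.0]
finger_gap: 94.1
finger_force: 0.0
```

Run:
```python
from h import *
from scipy.optimize import least_squares
for n in('wrist','scene','side'):
    if n=='wrist': im,d,w=wrist('w9')
    else: im,d=snap(n,n+'9');w=world(n,d)
    W=w[np.isfinite(w).all(-1)];X=W-[544.8,-216.4,0];a=.238
    x=X[:,0]*np.cos(a)+X[:,1]*np.sin(a);y=-X[:,0]*np.sin(a)+X[:,1]*np.cos(a);z=W[:,2]
    k=(np.hypot(x+64,y)<28)&(z>40)&(z<95);q=np.c_[x,y][k]
    if len(q)>20: print(n,'phial',len(q),least_squares(lambda c:np.hypot(*(q-c).T)-17,[-64,0],loss='soft_l1',f_scale=1).x,np.percentile(z[k],95))
    k=(x<-48)&(x>-75)&(abs(y)<15)&(z>104)&(z<137);print(n,'spout tip',k.sum(),x[k].min() if k.any() else 0,np.median(y[k]) if k.any() else 0)
    k=(np.hypot(x,y)<16)&(z>156)&(z<164);print(n,'cap',k.sum(),cv2.minEnclosingCircle(np.c_[x,y][k].astype(np.float32)))
```

```text
wrist phial 498 [-62.78906005  -0.61622791] 93.88693133384193
wrist spout tip 94 -63.14120071141794 -3.454062446906919
wrist cap 575 ((0.4718305766582489, -1.604029655456543), 11.387795448303223)
scene phial 453 [-64.59646      3.19361002] 92.93175437531474
scene spout tip 57 -68.73576329588421 -1.8107662718904294
scene cap 65 ((-0.4245452880859375, 0.25275135040283203), 13.925738334655762)
side phial 264 [-63.89076867   3.13815471] 93.03790472650788
side spout tip 27 -65.87488095899761 2.438279131600522
side cap 28 ((2.013815402984619, 1.5214225053787231), 12.232867240905762)
```

The spout outlet is about 3 to 5 mm from the centre of the phial mouth, well inside 13 mm, and the robot is clear. Handing in.

```bash
python3 -c "
from cell import manip
print(manip.sign_off())"
```

```text
the job is handed in; nothing more can be done
None
```

The job is handed in: the bottle stands released in the seat with its spout about 3–5 mm off the phial's centre and the sleeve turned from 1 to 5, with nothing else touched as far as I could see; sign-off returned no verdict.

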